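# Seat the locating pin and set its keeper cap a quarter turn off the bottom

### The arm

A 7-joint arm with a two-finger parallel gripper is mounted at the origin on the work surface. World frame = base frame: x ahead of the robot, y to its left, z up, the work surface at z = 0. Lengths are in m, angles in rad, forces in N, time in s.
With the tool pointing down it reaches from about 0.35 to 0.9 m from the base axis. Payload 7.2 kg.
Tool frame: the origin (TCP) lies on the front face of the gripper's body, between the roots of the fingers; the fingertips stand 73 mm ahead of it and the grasp point (between the pads) lies 54 mm ahead of it (tip_reach is the distance from the TCP to the fingertips, in m); z points along the fingers, x is the direction in which the jaws open and shut, and the axes are right-handed (so a half turn about z gives the same grasp; the last joint's range is limited). The gripper opens to 85 mm and grips with 20 to 120 N. Pads are 22 mm wide; open, the fingers measure 114 mm over their backs; the gripper's body (76 mm by 85 mm) begins 54 mm behind the grasp point. The pads swing forward as they close: fully open they stand 13 mm farther back than shut.
Start: joints at [-1.326, 0.411, -0.013, 1.596, 0.006, 1.134, -0.082], TCP at [0.192, 0.595, 0.304] pointing down, gripper open.
Joint ranges: [-2.95, 2.95], [-0.29, 1.99], [-1.47, 1.44], [0.14, 2.54], [-1.03, 4.17], [0.13, 1.85], [-2.86, 2.86]. Speed limits (rad/s): [2.39, 2.39, 3.01, 3.01, 3.14, 3.14, 3.14].

### API

Orientations are given as a unit quaternion [w, x, y, z].
In Python, from workcell import read_state, camera, calibration, close_job, tip_reach gives the robot as it stands. The module is installed in compiled form; this text tells all that it offers.
- The arm moves only by the shell command python3 -m handwheel 'ROWS' [FORCE]. ROWS is JSON, a list of rows, each a list of 7 numbers: the shift along the tool's x, y, z as a fraction of full scale, then the turn, a rotation vector about the tool's x, y, z as a fraction of full scale, then the finger opening in mm, from 0 to 85.4. In form: [[tx, ty, tz, ax, ay, az, grip], ...]. A call has 1 to 12 rows; each row is the pose to reach, as a shift and turn from the pose commanded when the call began, along the tool's axes at that moment, turning the shorter way round; what a row does not reach only later rows make up. Full scale, the value 1, is 0.25 m for a shift and 360 degrees for a turn. A row lasts 1/10 s, in which the tool goes at most 50 mm and 8.59 degrees, less where a joint would pass 70% of its speed; a pose out of reach is approached as far as the arm can. A call with a number of a shift or a turn outside -1 to 1 is refused whole. A call with a gripper value outside its range is refused whole. The fingers move at their own pace and stop on an object; FORCE is the grip in N (left out, the last holds). Time passes only in rows, so rows that repeat a pose let the fingers close. It gives the time, the measured TCP pose, the force and the opening at its end, in the units of the state.
- read_state(): the state, without advancing time (a new reading comes with each control period).
- camera(name): name is "scene" or "top" or "wrist"; returns (picture, depth): 420x560x3 uint8, red, green, blue; 420x560 float32, m along the optical axis (not along the pixel's ray), 0 where there is no reading.
- calibration(name): a dict with "vertical_fov" (degrees; the focal length in pixels is half the picture's height over the tangent of half this angle, whatever the lens; pixels are square), "cx", "cy" (the principal point, pixels), "pose" (4x4, takes a point from camera to world coordinates). Camera axes: x right, y down, z forward; pixel columns grow to the right and rows downward; lengths in m; the calibration is good to about 2 mm. A picture is of the moment at which its call begins: read the wrist's pose just before it. calibration takes no time and is no camera call; for the wrist camera it gives the pose at the moment of the call.
- close_job(): hands the job in, once; it reports no verdict.
The state is a dict: "time": time; "q": joint angles; "qvel": joint speeds; "tau": joint torques, N m; "ee_pos": TCP position; "tool_rot": TCP orientation; "force": force on the tool from outside, world axes, zero at the start; "ft_torque": the same for the moment, N m; "width": finger opening in m.
Only numpy, scipy, OpenCV 4.12 (cv2) and the standard library are available. Lean on these libraries where they do the work, as an engineer would, in place of code of your own. Each camera call takes 0.05 s, during which the arm holds its last target. There are 200 camera calls.

### The job

Lift the brass locating pin off its white stand and rest it level in the two V-blocks of the aluminium fixture, centred end to end between them, and let go of it. Then screw the knurled keeper cap on that fixture clockwise all the way down until it bottoms out, back it off a quarter turn, and finish still gripping the cap there, with the pin lying in its notches. Leave the other things on the cart where they are.

Things in the scene. Friction and masses are not known exactly. Their poses are not given: they have to be found in the camera images.
- pin: the brass locating pin, loose: a plain round rod 16 mm in diameter and 160 mm long, 0.2 to 0.35 kg. Origin at its centre, its y axis along its length (both ends alike; it may be rolled about y). It starts lying level in the white stand, centred within 6 mm, its axis 33 mm above the cart top.
- stand: the low white PTFE stand that carries the pin at the start, fixed: base 70 x 110 x 8 mm, with two notched ribs 12 mm thick, 32 mm wide across the pin and 32 mm high, 90 mm apart along its y axis (their middles at y = +-45 mm). Origin under the centre of its base on the cart top; the pin lies along its y axis. The space between the ribs is free for fingers down to 8 mm above the cart top.
- fixture: aluminium fixture, fixed: base plate 110 x 220 x 12 mm (x, y, z), origin under its centre on the cart top. Two dark steel V-blocks, each 18 mm along y, 44 mm along x, tops 50 mm above the cart, middles at y = -76 and +16 mm; their 90 degree notches, 28 mm wide at the top, run along y. Keeper cap on a post at x = 0, y = +78 mm. Fingers fit between the V-blocks down to the plate.
- cradle (a point): where the pin's centre lies when it rests level and centred in both V-blocks: midway between them at x = 0, y = -30 mm of the fixture, 47.3 mm above the cart top. Axes are those of the fixture (pin along y).
- cap_grip (a point): point on the upright axis of the keeper cap at the height to grip it, 90 mm above the cart top when bottomed (4 mm more for each turn up), 14 mm below the cap's top. The cap is a knurled steel cylinder 36 mm in diameter and 40 mm tall.
- cap_flange (a point): the cap's axis at the underside of its keeper flange, 58 mm above the cart when bottomed: a flat flange 6 mm thick, 41 mm radius, with a gap of about 110 degrees centred on this frame's +y. At the start the gap faces the pin's place, so the pin goes in from above; screwed down, the flange reaches over the pin's last 13 mm, 3 mm clear of it. It turns with the cap.
- cap (a joint): turn of the keeper cap, rad: 0 = bottomed out on a hard stop, growing as it is unscrewed (counter-clockwise seen from above); a quarter turn off the bottom is 1.57. Starts between 2.8 and 3.5; it cannot come off (stop at 4.2). It stays where it is left; friction about 0.06 N m.
- shim0: bystander, loose: blued steel shim square 50 x 50 x 5 mm, lying flat; origin under its centre
- shim1: bystander, loose: another such shim square, 50 x 50 x 5 mm; origin under its centre
- shim2: bystander, loose: a third such shim square, 50 x 50 x 5 mm; origin under its centre
- collar: bystander, loose: white PTFE collar, a ring 34 mm in diameter with an 18 mm hole, 20 mm tall; origin under its centre
- probe: bystander, loose: matte black hall probe housing, 70 x 26 x 22 mm, with a 30 mm nose along +x; origin under the housing's centre
- dowel: bystander, loose: short steel dowel standing upright, 24 mm in diameter and 40 mm tall; origin under its centre
- driver: bystander, loose: screwdriver lying on the cart top
Things that resemble listed ones, but are neither listed nor needed, are in the scene too. What is shaped like the fixture but turquoise is not meant. Of the things like the pin, leave any that is turquoise; of the rest the larger one is meant.

How it is judged:
On the way, in this order (a step that is already met when the one before it is completed fails the run):
1. the pin rests level and centred in both V-blocks and is let go (x of pin in the frame of cradle between -0.003 and 0.003 m and y of pin in the frame of cradle between -0.008 and 0.008 m and z of pin in the frame of cradle between -0.003 and 0.003 m and angle between the y axis of pin and the y axis of fixture, either way round below 0.05 rad and contact force between the fingers and pin below 0.3 N and linear speed of pin below 0.02 m/s), for 0.2 s.
2. with the pin in its notches, the cap is screwed down until it bottoms out (x of pin in the frame of cradle between -0.003 and 0.003 m and y of pin in the frame of cradle between -0.008 and 0.008 m and z of pin in the frame of cradle between -0.003 and 0.003 m and angle between the y axis of pin and the y axis of fixture, either way round below 0.05 rad and value of joint cap below 0.1 rad), for 0.1 s.
At the end, for the whole second after the job is handed in: Fingers still grip the cap (over 3 N), at rest 1.57 +-0.35 rad off its stop, after bottoming (within 0.1 rad) with the pin in place. The pin, at rest and untouched by the robot, lies in both V-blocks within 3 mm across and in height, 8 mm along, level and parallel within 0.05 rad (all of step 1 and value of joint cap between 1.22 and 1.92 rad and velocity of joint cap between -0.05 and 0.05 rad/s and contact force between the fingers and cap above 3 N and contact force between the arm and pin below 0.3 N); the arm keeps its last pose, push and grip.
It fails at once if a bystander is pushed more than 30 mm away (distance of any of shim0, shim1, shim2, collar, probe, dowel, driver from where it was at the start of the episode above 0.03 m).
It also fails if it takes over 61 s, if anything falls off the work surface, if the arm or the gripper's body presses on something with over 40 N, if the wrist force passes 120 N, or if a joint passes its speed limit or range.

## Working session

There is one attempt and no reset: what is moved stays moved. The work goes in short steps, Python scripts to look and compute and a shell command to move; the robot and the scene stay as the last step left them, time stands still between calls to the robot, and variables do not carry over. Pictures are saved under pics/ and viewed, about 8 in all and at most 12, crops included, and the job is handed in when it is done.

```bash
mkdir -p pics
cat > h.py <<'E'
import numpy as np, cv2, json
from workcell import read_state, camera, calibration, tip_reach
def cam(name):
    c=calibration(name); rgb,d=camera(name)
    f=rgb.shape[0]/2/np.tan(np.radians(c["vertical_fov"])/2)
    return rgb,d,f,c["cx"],c["cy"],np.array(c["pose"])
def ray(u,v,K,z):
    f,cx,cy,T=K
    d=T[:3,:3]@np.array([(u-cx)/f,(v-cy)/f,1]); o=T[:3,3]
    return o+d*(z-o[2])/d[2]
def cloud(d,K):
    f,cx,cy,T=K
    v,u=np.mgrid[:d.shape[0],:d.shape[1]]
    P=np.stack([(u-cx)/f*d,(v-cy)/f*d,d],-1)
    return P@T[:3,:3].T+T[:3,3]
E
python3 - <<'E'
from h import *
print(read_state(), tip_reach)
for n in ("top","scene"):
    r,d,*K=cam(n); cv2.imwrite(f"pics/{n}0.png",r[...,::-1]); np.savez(f"{n}0.npz",r=r,d=d,K=np.array(K,dtype=object),allow_pickle=True)
    print(n,K)
E
```

```text
{'time': 0.0, 'q': array([-1.32618392,  0.4119126 , -0.01271561,  1.59701075,  0.00557093,
        1.13430205, -0.08216692]), 'qvel': array([-0.00097259, -0.00050088, -0.00014016,  0.00248134,  0.00017248,
       -0.00204747, -0.00131379]), 'tau': array([ 7.64646156e-04, -6.00631642e+01,  6.82383534e-01, -2.99407947e+01,
        1.38963904e-02,  1.06332623e-02,  1.26472832e-07]), 'ee_pos': array([0.19224452, 0.59431609, 0.30305867]), 'tool_rot': array([ 5.03817808e-04,  8.08606447e-01,  5.88349366e-01, -6.19927079e-04]), 'force': array([ 0.83906446, -0.32476242,  0.2683898 ]), 'ft_torque': array([ 0.00086131,  0.0338345 , -0.01724646]), 'width': 0.08543465642430395} 0.0726
top [np.float64(401.08909761411087), 272.7484467086879, 209.9249203735903, array([[-0.00776309, -0.99444219,  0.10499744,  0.38460494],
       [-0.99983269,  0.0094583 ,  0.01565698, -0.09115071],
       [-0.01656306, -0.10485833, -0.99434923,  1.21856413],
       [ 0.        ,  0.        ,  0.        ,  1.        ]])]
scene [np.float64(492.3054899433925), 283.23530406496207, 216.4023512816532, array([[-0.01583167,  0.7904463 , -0.61232672,  1.23446812],
       [ 0.99974585,  0.00268386, -0.0223838 , -0.06587963],
       [-0.0160498 , -0.61252547, -0.79028789,  0.98993345],
       [ 0.        ,  0.        ,  0.        ,  1.        ]])]
```

View pics/top0.png

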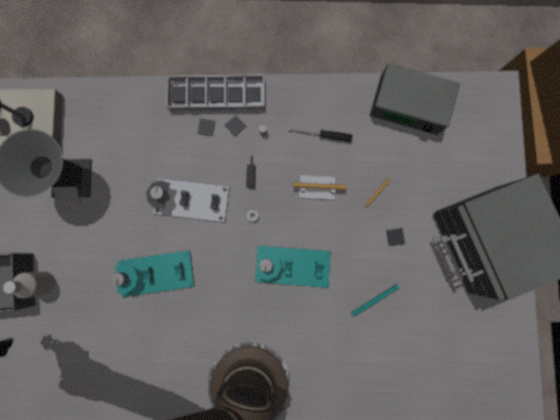

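View pics/scene0.png

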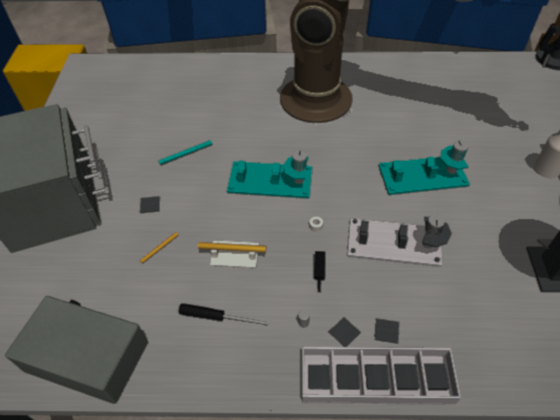

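Top view: the pin lies on the white stand at about (320,186), the light fixture is at (190,200) with its cap at (157,193). The small brass rod at (377,192) and everything turquoise are decoys. The scene view agrees: pin at (232,248), fixture at (395,240), cap at (437,228). A lamp-like object is near the left edge in the top view. Next I'll measure.

```bash
cat > m.py <<'E'
from h import *
for n in ("top","scene"):
    z=np.load(f"{n}0.npz",allow_pickle=True); r=z["r"]; d=z["d"]; K=list(z["K"]); P=cloud(d,K)
    hsv=cv2.cvtColor(r,cv2.COLOR_RGB2HSV)
    m=cv2.inRange(hsv,(8,110,60),(28,255,255))
    print(n)
    for c in cv2.findContours(m,cv2.RETR_EXTERNAL,cv2.CHAIN_APPROX_NONE)[0]:
        if cv2.contourArea(c)<60: continue
        (u,v),s,a=cv2.minAreaRect(c); b=cv2.boxPoints(((u,v),s,a))
        if s[0]*s[1]>3000: continue
        B=np.array([ray(*p,K,.036) for p in b]); 
        L=np.linalg.norm(B-np.roll(B,-1,0),axis=1); i=L.argmax(); e=B[(i+1)%4]-B[i]
        print("brass",(u,v),s,"c",ray(u,v,K,.036).round(4),"L",L.round(3),"yaw",np.degrees(np.arctan2(e[1],e[0])).round(2))
    # light things: plate and stand
    g=((hsv[...,2]>(135))&(hsv[...,1]<40)).astype(np.uint8)*255
    g=cv2.morphologyEx(g,cv2.MORPH_CLOSE,np.ones((9,9)))
    for c in cv2.findContours(g,cv2.RETR_EXTERNAL,cv2.CHAIN_APPROX_NONE)[0]:
        if cv2.contourArea(c)<300: continue
        (u,v),s,a=cv2.minAreaRect(c)
        if s[0]*s[1]>9000: continue
        b=cv2.boxPoints(((u,v),s,a)); zz=.012
        B=np.array([ray(*p,K,zz) for p in b]); L=np.linalg.norm(B-np.roll(B,-1,0),axis=1); i=L.argmax(); e=B[(i+1)%4]-B[i]
        print("light",(u,v),s,"c",ray(u,v,K,zz).round(4),"L",L.round(3),"yaw",np.degrees(np.arctan2(e[1],e[0])).round(2))
    # depth-based
    if n=="top":
        big=cv2.resize(r[140:240,130:360,::-1],None,fx=3.4,fy=3.4,interpolation=cv2.INTER_CUBIC); cv2.imwrite("pics/topcrop.png",big)
        for y0 in np.arange(-.5,.7,.1):
            print(round(y0,1),[ (lambda q: q.max().round(2) if q.size else None)(P[...,2][(d>0)&(abs(P[...,1]-y0)<.05)&(abs(P[...,0]-x0)<.05)]) for x0 in np.arange(.3,.9,.1)])
    for nm,(x,y) in dict(cap=0).items() if 0 else []: pass
E
python3 m.py
```

```text
top
brass (318.98248291015625, 185.88555908203125) (52.08258819580078, 4.041281700134277) c [ 0.5802 -0.2108  0.036 ] L [0.012 0.155 0.012 0.155] yaw -93.25
brass (538.0864868164062, 106.38594818115234) (116.10726928710938, 23.067487716674805) c [ 0.8157 -0.8748  0.036 ] L [0.07  0.361 0.068 0.362] yaw -1.69
light (190.99147033691406, 199.32252502441406) (70.2800064086914, 35.34447479248047) c [0.5468 0.1765 0.012 ] L [0.109 0.216 0.108 0.214] yaw -97.37
light (316.8896179199219, 186.53866577148438) (35.18415069580078, 22.196420669555664) c [ 0.5822 -0.2068  0.012 ] L [0.068 0.107 0.068 0.106] yaw -93.16
light (26.5, 111.0) (44.0, 53.0) c [0.8316 0.6985 0.012 ] L [0.169 0.143 0.167 0.143] yaw -90.84
-0.5 [np.float64(0.01), np.float64(0.17), np.float64(0.18), np.float64(0.01), np.float64(0.07), np.float64(0.1), np.float64(0.1)]
-0.4 [np.float64(0.02), np.float64(0.01), np.float64(0.01), np.float64(0.01), np.float64(0.01), np.float64(0.1), np.float64(0.09)]
-0.3 [np.float64(0.01), np.float64(0.01), np.float64(0.01), np.float64(0.05), np.float64(0.03), np.float64(0.02), np.float64(0.01)
[... 1242 characters left out ...]
851333618164, 6.212642192840576) c [ 0.5856 -0.2128  0.036 ] L [0.018 0.16  0.017 0.158] yaw 86.44
brass (158.93374633789062, 247.0520477294922) (4.268585205078125, 45.77495574951172) c [ 0.5875 -0.3837  0.036 ] L [0.108 0.013 0.107 0.012] yaw 138.63
light (381.5032043457031, 371.7021789550781) (157.52301025390625, 50.263118743896484) c [0.8716 0.1106 0.012 ] L [0.103 0.326 0.105 0.306] yaw 89.87
light (233.54307556152344, 253.22462463378906) (47.815155029296875, 26.015439987182617) c [ 0.588  -0.2101  0.012 ] L [0.074 0.117 0.074 0.112] yaw 86.41
light (395.9116516113281, 240.72671508789062) (94.6927490234375, 37.28786849975586) c [0.55   0.1792 0.012 ] L [0.112 0.23  0.111 0.218] yaw 82.25
```

View pics/topcrop.png

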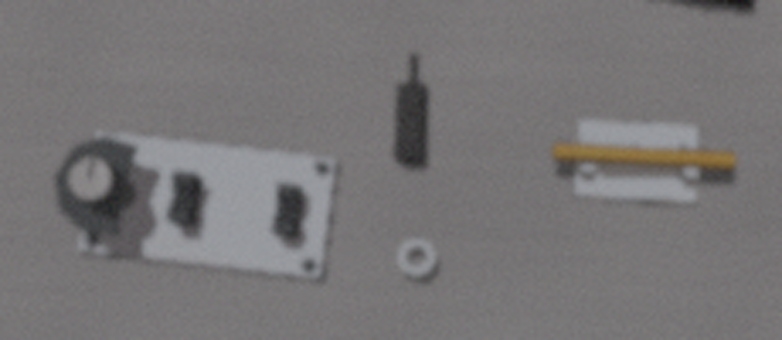

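```bash
cat >> h.py <<'E'
from scipy.spatial.transform import Rotation as Ro
def toolR(yaw):
    c,s=np.cos(np.radians(yaw)),np.sin(np.radians(yaw))
    return np.array([[c,s,0],[s,-c,0],[0,0,-1.]])
def plan(xyz,yaw):
    s=read_state(); R=Ro.from_quat(s["tool_rot"],scalar_first=True).as_matrix()
    R2=toolR(yaw); 
    if np.dot(R2[:,0],R[:,0])<0 and yaw is not None: print("(>90 turn)")
    sh=R.T@(np.array(xyz)-s["ee_pos"])
    rv=Ro.from_matrix(R.T@R2).as_rotvec()
    print("shift",(sh/.25).round(4),"turn",(rv/(2*np.pi)).round(4),"dist",np.linalg.norm(sh).round(3),"deg",np.degrees(np.linalg.norm(rv)).round(1),"t",s["time"].__round__(2))
E
python3 - <<'E'
from h import *
c=calibration("wrist");s=read_state();R=Ro.from_quat(s["tool_rot"],scalar_first=True).as_matrix()
T=np.array(c["pose"]);print((R.T@(T[:3,3]-s["ee_pos"])).round(3),(R.T@T[:3,:3]).round(3))
plan([.582,-.212,.26],-3.5)
E
```

```text
[-0.    -0.08  -0.069] [[ 1.    -0.     0.   ]
 [ 0.     0.951  0.311]
 [-0.001 -0.311  0.951]]
shift [-2.5889  2.4759  0.1765] turn [2.000e-04 2.000e-04 2.099e-01] dist 0.897 deg 75.6 t 0.1
```

```bash
python3 -m handwheel '[[-0.9,0.86,0,0,0,0,85],[-0.9,0.86,0,0,0,0,85],[-0.9,0.86,0,0,0,0,85],[-0.9,0.86,0,0,0,0,85],[-0.9,0.86,0,0,0,0,85],[-0.9,0.86,0,0,0,0,85],[-0.9,0.86,0,0,0,0,85]]' && python3 -m handwheel '[[-0.9,0.86,0,0,0,0,85],[-0.9,0.86,0,0,0,0,85],[-0.9,0.86,0,0,0,0,85],[-0.9,0.86,0,0,0,0,85],[-0.9,0.86,0,0,0,0,85],[-0.9,0.86,0,0,0,0,85],[-0.9,0.86,0,0,0,0,85]]'
python3 - <<'E'
from h import *
plan([.582,-.212,.26],-3.5);print(read_state()["q"].round(2))
E
```

```text
time: 0.8
ee_pos: [0.3299, 0.3092, 0.3038]
tool_rot: [0.001, 0.811, 0.586, -0.0]
force: [-0.7, 1.6, 0.1]
width: 0.0851
time: 1.5
ee_pos: [0.4645, 0.0293, 0.3041]
tool_rot: [0.001, 0.811, 0.586, 0.0]
force: [-0.1, -0.2, 0.9]
width: 0.0848
shift [-0.7687  0.7489  0.1786] turn [ 0.0004 -0.      0.2089] dist 0.272 deg 75.2 t 1.5
[-0.54  0.13  0.42  1.99 -0.06  1.03  1.15]
```

```bash
python3 -m handwheel '[[-0.77,0.75,0.18,0,0,0.209,85],[-0.77,0.75,0.18,0,0,0.209,85],[-0.77,0.75,0.18,0,0,0.209,85],[-0.77,0.75,0.18,0,0,0.209,85],[-0.77,0.75,0.18,0,0,0.209,85],[-0.77,0.75,0.18,0,0,0.209,85],[-0.77,0.75,0.18,0,0,0.209,85],[-0.77,0.75,0.18,0,0,0.209,85],[-0.77,0.75,0.18,0,0,0.209,85],[-0.77,0.75,0.18,0,0,0.209,85],[-0.77,0.75,0.18,0,0,0.209,85],[-0.77,0.75,0.18,0,0,0.209,85]]'
cat > w.py <<'E'
from h import *
import sys
r,d,*K=cam("wrist"); cv2.imwrite(f"pics/{sys.argv[1]}.png",r[...,::-1])
np.savez(f"{sys.argv[1]}.npz",r=r,d=d,K=np.array(K,dtype=object))
s=read_state();print(s["q"].round(2),s["ee_pos"].round(4))
hsv=cv2.cvtColor(r,cv2.COLOR_RGB2HSV)
m=cv2.inRange(hsv,(8,110,50),(28,255,255))
def fit(c,z,n):
    (u,v),sz,a=cv2.minAreaRect(c); b=cv2.boxPoints(((u,v),sz,a))
    B=np.array([ray(*p,K,z) for p in b]); L=np.linalg.norm(B-np.roll(B,-1,0),axis=1); i=L.argmax(); e=B[(i+1)%4]-B[i]
    print(n,(round(u),round(v)),np.round(sz),"c",B.mean(0).round(4),"L",L.round(3),"yaw",np.degrees(np.arctan2(e[1],e[0])).round(2)%180)
for c in cv2.findContours(m,cv2.RETR_EXTERNAL,cv2.CHAIN_APPROX_NONE)[0]:
    if cv2.contourArea(c)>400: fit(c,float(sys.argv[2]),"brass")
g=((hsv[...,2]>130)&(hsv[...,1]<40)).astype(np.uint8)*255
g=cv2.morphologyEx(g,cv2.MORPH_CLOSE,np.ones((25,25)))
for c in cv2.findContours(g,cv2.RETR_EXTERNAL,cv2.CHAIN_APPROX_NONE)[0]:
    if cv2.contourArea(c)>4000: fit(c,float(sys.argv[3]),"light")
E
python3 w.py w1 .033 .008
```

```text
time: 2.7
ee_pos: [0.5823, -0.2061, 0.2588]
tool_rot: [-0.0, 1.0, -0.026, -0.0]
force: [-0.1, 0.3, -0.2]
width: 0.0851
[-0.26  0.53  0.76  1.7  -0.4   1.08  0.57] [ 0.5823 -0.2064  0.2589]
brass (268, 335) [86.  9.] c [ 0.5685 -0.3708  0.033 ] L [0.012 0.104 0.013 0.105] yaw 138.1
brass (276, 197) [160.  17.] c [ 0.5834 -0.2144  0.033 ] L [0.015 0.163 0.018 0.163] yaw 87.57
light (291, 178) [156. 375.] c [ 0.5954 -0.2023  0.008 ] L [0.362 0.164 0.422 0.175] yaw 8.129999999999995
```

View pics/w1.png

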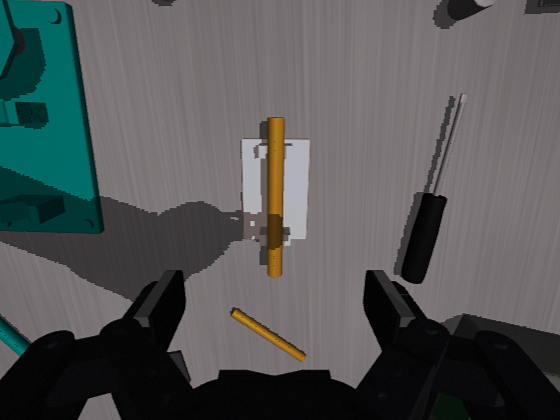

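The wrist view shows the pin at (276,197) on the stand, clear of its neighbours: the driver is at (430,220) and the small rod at (268,335).

Run:
```python
from h import *
plan([.583,-.2125,.12],-3);plan([.583,-.2125,.088],-3)
z=np.load("w1.npz",allow_pickle=True);r=z["r"];K=list(z["K"]);m=cv2.inRange(cv2.cvtColor(r,cv2.COLOR_RGB2HSV),(8,110,50),(28,255,255))
P=[]
for v in range(130,265,3):
    u=np.flatnonzero(m[v,220:320])+220
    if len(u)>8: P.append(ray((u.min()+u.max())/2,v,K,.037)[:2])
P=np.array(P);k=np.polyfit(P[:,1],P[:,0],1);print("x at -.2125",np.polyval(k,-.2125),"yaw",90-np.degrees(np.arctan(k[0])))
```

```text
shift [0.0042 0.0245 0.5554] turn [-0.     -0.     -0.0001] dist 0.139 deg 0.0 t 2.75
shift [0.0042 0.0245 0.6834] turn [-0.     -0.     -0.0001] dist 0.171 deg 0.0 t 2.75
x at -.2125 0.5828229784051473 yaw 86.41038247139875
```

```bash
python3 -m handwheel '[[0.004,0.024,0.2,0,0,0.0015,85],[0.004,0.024,0.4,0,0,0.0015,85],[0.004,0.024,0.55,0,0,0.0015,85],[0.004,0.024,0.62,0,0,0.0015,85],[0.004,0.024,0.66,0,0,0.0015,85],[0.004,0.024,0.683,0,0,0.0015,85],[0.004,0.024,0.683,0,0,0.0015,85],[0.004,0.024,0.683,0,0,0.0015,85]]' && python3 -m handwheel '[[0,0,0,0,0,0,0],[0,0,0,0,0,0,0],[0,0,0,0,0,0,0],[0,0,0,0,0,0,0],[0,0,0,0,0,0,0],[0,0,0,0,0,0,0],[0,0,0,0,0,0,0],[0,0,0,0,0,0,0]]' 60
```

```text
time: 3.55
ee_pos: [0.5837, -0.2131, 0.0896]
tool_rot: [0.0, 0.999, -0.032, 0.001]
force: [-0.6, 0.2, 0.4]
width: 0.0852
time: 4.35
ee_pos: [0.5829, -0.2127, 0.0883]
tool_rot: [-0.0, 0.999, -0.032, 0.0]
force: [-2.0, 0.9, 5.0]
width: 0.0136
```

```bash
python3 -m handwheel '[[0,0,-0.04,0,0,0,0],[0,0,-0.1,0,0,0,0],[0,0,-0.2,0,0,0,0],[0,0,-0.3,0,0,0,0],[0,0,-0.4,0,0,0,0],[0,0,-0.5,0,0,0,0],[0,0,-0.5,0,0,0,0]]'; python3 w.py w2 .2 .008
```

```text
time: 5.05
ee_pos: [0.5842, -0.2138, 0.2173]
tool_rot: [0.001, 0.999, -0.033, 0.003]
force: [0.9, -0.6, -2.8]
width: 0.0139
[-0.23  0.58  0.73  1.74 -0.45  1.    0.6 ] [ 0.5835 -0.2132  0.2152]
brass (272, 242) [265.  46.] c [ 0.5862 -0.1786  0.2   ] L [0.012 0.088 0.016 0.088] yaw 88.27
light (48, 342) [154. 111.] c [ 0.3318 -0.3624  0.008 ] L [0.149 0.148 0.162 0.167] yaw 140.22
light (296, 176) [352. 525.] c [ 0.6074 -0.2227  0.008 ] L [0.403 0.349 0.577 0.34 ] yaw 175.92
```

View pics/w2.png

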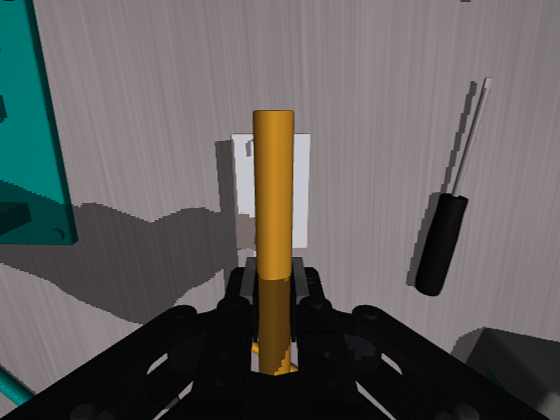

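Pin is held, its far end at (274,110) and near end at about (272,372). I'll work out its pose in the hand from depth.

```bash
cat > inhand.py <<'E'
from h import *
import sys
z=np.load(sys.argv[1]+".npz",allow_pickle=True);r=z["r"];d=z["d"];K=list(z["K"]);m=cv2.inRange(cv2.cvtColor(r,cv2.COLOR_RGB2HSV),(8,110,30),(28,255,255))
s=read_state();R=Ro.from_quat(s["tool_rot"],scalar_first=True).as_matrix()
P=(cloud(d,K)-s["ee_pos"])@R
ok=(m>0)&(d>0)&(d<.3); 
# top line: per row, the nearest points; centre of width
y=[];zz=[];xx=[]
for v in range(90,400,4):
    u=np.flatnonzero(ok[v])
    if len(u)<20: continue
    p=P[v,u]; y.append(np.median(p[len(u)//2-3:len(u)//2+3,1])); zz.append(np.median(p[len(u)//2-4:len(u)//2+4,2])); xx.append((p[0,0]+p[-1,0])/2)
y=np.array(y);zz=np.array(zz);xx=np.array(xx)
k=np.polyfit(y,zz,1);kx=np.polyfit(y,xx,1)
print("y range",y.min().round(4),y.max().round(4),"axis z at y=0:",(k[1]+.008).round(4),"pitch deg",np.degrees(k[0]).round(2),"x0",kx[1].round(4),"yaw deg",np.degrees(kx[0]).round(2),"resid",np.std(zz-np.polyval(k,y)).round(4))
print(np.percentile(P[ok][:,1],[0,.5,99.5,100]).round(4))
E
python3 inhand.py w2
```

```text
y range -0.0788 0.0389 axis z at y=0: 0.0546 pitch deg -0.02 x0 0.0008 yaw deg 0.07 resid 0.0003
[-0.0788 -0.0784  0.0415  0.0462]
```

Run:
```python
from h import *
plan([.485,.13,.30],-7.6)
```

```text
shift [-0.4806 -1.3441 -0.3415] turn [ 0.0001 -0.0006  0.0108] dist 0.367 deg 3.9 t 5.1
```

```bash
python3 -m handwheel '[[-0.1,-0.1,-0.15,0,0,0,0],[-0.15,-0.3,-0.3,0,0,0,0],[-0.25,-0.5,-0.34,0,0,0.005,0],[-0.35,-0.67,-0.34,0,0,0.0108,0],[-0.45,-0.84,-0.34,0,0,0.0108,0],[-0.48,-1,-0.34,0,0,0.0108,0]]' && python3 -m handwheel '[[0,-0.17,0,0,0,0,0],[0,-0.3,0,0,0,0,0],[0,-0.34,0,0,0,0,0],[0,-0.34,0,0,0,0,0],[0,-0.34,0,0,0,0,0]]'; python3 w.py w3 .2 .012; python3 inhand.py w3
```

```text
time: 5.7
ee_pos: [0.4786, 0.0373, 0.2973]
tool_rot: [-0.0, 0.998, -0.067, -0.001]
force: [1.9, 0.9, -2.8]
width: 0.0143
time: 6.2
ee_pos: [0.492, 0.1191, 0.2975]
tool_rot: [0.001, 0.998, -0.067, -0.0]
force: [-0.1, -0.7, -2.4]
width: 0.0141
[-1.    0.26  0.81  1.93 -0.22  1.04 -0.23] [0.4921 0.1186 0.2977]
brass (273, 242) [264.  40.] c [0.4907 0.1137 0.2   ] L [0.02  0.17  0.027 0.17 ] yaw 81.12
light (68, 336) [ 62. 161.] c [ 0.1769 -0.0614  0.012 ] L [0.252 0.085 0.271 0.099] yaw 27.47999999999999
light (280, 210) [419. 559.] c [0.4858 0.0249 0.012 ] L [0.546 0.572 0.852 0.571] yaw 172.37
y range -0.0799 0.0375 axis z at y=0: 0.0569 pitch deg 0.03 x0 -0.0002 yaw deg 0.18 resid 0.0003
[-0.0799 -0.0795  0.0402  0.0446]
```

View pics/w3.png

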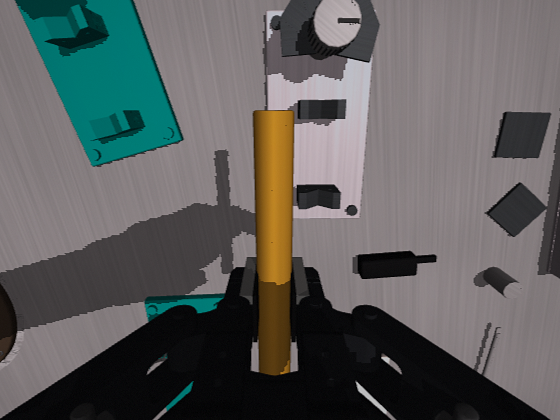

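Fixture is at upper right: cap top at about (337,22), V-blocks at (322,108) and (318,195). I'll locate them from the depth.

```bash
cat > fx.py <<'E'
from h import *
import sys
z=np.load(sys.argv[1]+".npz",allow_pickle=True);r=z["r"];d=z["d"];K=list(z["K"]);P=cloud(d,K)
s=read_state(); x,y,zz=P[...,0],P[...,1],P[...,2]
reg=(d>0)&(x>.46)&(x<.66)&(y>.03)&(y<.32)
print("plate z",np.median(zz[reg&(zz>.006)&(zz<.018)]))
hsv=cv2.cvtColor(r,cv2.COLOR_RGB2HSV)
for n,lo,hi in (("vtop",.044,.056),("captop",.1,.13),("flange",.058,.08)):
    m=(reg&(zz>lo)&(zz<hi)).astype(np.uint8)
    for c in cv2.findContours(m,cv2.RETR_EXTERNAL,cv2.CHAIN_APPROX_NONE)[0]:
        if cv2.contourArea(c)<60: continue
        k=np.zeros_like(m);cv2.drawContours(k,[c],-1,1,-1);k=(k>0)&(m>0)
        q=P[k]; h=np.median(q[:,2])
        b=cv2.minAreaRect(q[:,:2].astype(np.float32)*1000)
        print(n,cv2.boundingRect(c),"z",h.round(4),"rect mm",np.round(b[0],1),np.round(b[1],1),round(b[2],1))
m=((reg&(zz>-.004)&(zz<.02)&(hsv[...,2]>120)&(hsv[...,1]<40))).astype(np.uint8)
q=P[m>0]
ye=[];xe=[]
# right edge (max x) per image row; front edge (min y)
for v in range(90,205,3):
    u=np.flatnonzero((m[v]>0)&(np.arange(560)>300)&(np.arange(560)<400))
    if len(u): xe.append(ray(u.max()+.5,v,K,.012)[:2])
xe=np.array(xe);k=np.polyfit(xe[:,1],xe[:,0],1);res=xe[:,0]-np.polyval(k,xe[:,1]);g=abs(res)<.002;k=np.polyfit(xe[g,1],xe[g,0],1)
yaw=-np.degrees(np.arctan(k[0]))
cy=[]
for u in range(300,342,3):
    v=np.flatnonzero(m[200:230,u])
    if len(v): cy.append(ray(u,200+v.max()+.5,K,.012)[:2])
cy=np.array(cy);c2=np.polyfit(cy[:,0],cy[:,1],1);print("yaw right edge",yaw,"yaw front",np.degrees(np.arctan(c2[0])))
a=np.radians(yaw);X=np.array([np.cos(a),np.sin(a)]);Y=np.array([-X[1],X[0]])
o=X*(np.median(xe[g]@X)-.055)+Y*(np.median(cy@Y)+.11)
print("origin from edges",o,"cradle",o-.03*Y,"cap",o+.078*Y)
E
python3 fx.py w3
```

```text
plate z 0.011015015701883735
vtop (325, 191, 15, 18) z 0.0484 rect mm [551.7  99.2] [18.3 14.2] 83.0
vtop (298, 191, 14, 18) z 0.0484 rect mm [522.1 103.2] [17.8 14.2] 81.5
vtop (299, 100, 15, 19) z 0.0485 rect mm [533.4 194. ] [16.7 13.5] 82.2
vtop (330, 99, 16, 20) z 0.0486 rect mm [563.6 190.4] [17.5 13.9] 82.8
captop (311, 0, 50, 50) z 0.105 rect mm [555.8 251.1] [31.8 36.2] 79.9
flange (333, 0, 46, 63) z 0.065 rect mm [581.8 251.8] [46.8 33.1] 70.9
flange (279, 0, 53, 57) z 0.0648 rect mm [537.2 259. ] [43.2 44. ] 82.3
yaw right edge -0.5562074441446245 yaw front -7.66485354270546
origin from edges [0.58131453 0.16244746] cradle [0.58102331 0.13244887] cap [0.58207172 0.24044378]
```

Run:
```python
from h import *
plan([.5427,.1467,.20],-7.3)
```

```text
shift [ 0.1858 -0.1388  0.3905] turn [ 0.0002  0.0001 -0.0012] dist 0.114 deg 0.4 t 6.25
```

```bash
python3 -m handwheel '[[0.1,-0.1,0.1,0,0,-0.001,0],[0.186,-0.139,0.2,0,0,-0.001,0],[0.186,-0.139,0.32,0,0,-0.001,0],[0.186,-0.139,0.39,0,0,-0.001,0],[0.186,-0.139,0.39,0,0,-0.001,0],[0.186,-0.139,0.39,0,0,-0.001,0],[0.186,-0.139,0.39,0,0,-0.001,0]]'
python3 - <<'E'
from h import *
plan([.5427,.1467,.115],-7.3)
plan([.5427,.1467,.103],-7.3)
E
```

```text
time: 6.95
ee_pos: [0.5438, 0.1482, 0.202]
tool_rot: [-0.0, 0.998, -0.064, 0.001]
force: [-0.5, 0.7, -2.6]
width: 0.0142
shift [-0.0041  0.0068  0.3479] turn [-0.0002 -0.0003 -0.    ] dist 0.087 deg 0.1 t 6.95
shift [-0.0042  0.0068  0.3959] turn [-0.0002 -0.0003 -0.    ] dist 0.099 deg 0.1 t 6.95
```

```bash
python3 -m handwheel '[[0,0.002,0.12,0,0,0,0],[0,0.002,0.24,0,0,0,0],[0,0.002,0.32,0,0,0,0],[0,0.002,0.34,0,0,0,0],[0,0.002,0.34,0,0,0,0],[0,0.002,0.34,0,0,0,0],[0,0.002,0.34,0,0,0,0]]'; python3 w.py w4 .06 .012; python3 inhand.py w4;  python3 - <<'E'
from h import *
plan([.5427,.1467,.103],-7.3)
E
```

```text
time: 7.65
ee_pos: [0.5438, 0.1486, 0.117]
tool_rot: [-0.001, 0.998, -0.063, 0.001]
force: [0.4, -1.0, -1.7]
width: 0.0146
[-0.81  0.61  0.62  1.94 -0.51  0.74 -0.01] [0.5437 0.1486 0.1169]
brass (273, 242) [264.  40.] c [0.5455 0.1639 0.06  ] L [0.015 0.128 0.02  0.128] yaw 83.83
light (426, 196) [392. 267.] c [0.6356 0.1449 0.012 ] L [0.129 0.254 0.193 0.244] yaw 98.5
light (273, 36) [ 72. 148.] c [0.558  0.2616 0.012 ] L [0.071 0.032 0.076 0.032] yaw 172.77
light (126, 147) [252. 295.] c [0.468  0.2069 0.012 ] L [0.169 0.121 0.163 0.161] yaw 67.64
y range -0.0794 0.038 axis z at y=0: 0.0566 pitch deg 0.06 x0 0.0004 yaw deg 0.01 resid 0.0003
[-0.0794 -0.0791  0.0415  0.0571]
shift [-0.0029  0.0083  0.0554] turn [-0.0002 -0.0003  0.0002] dist 0.014 deg 0.1 t 7.7
```

View pics/w4.png

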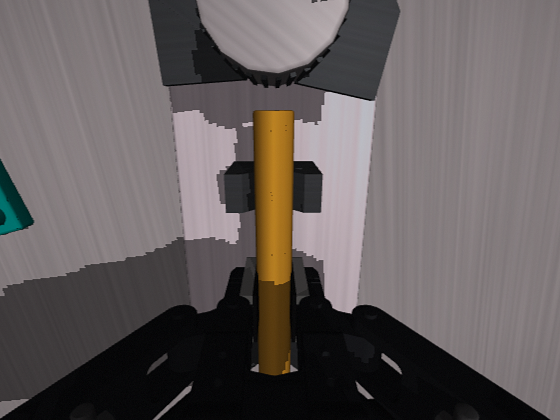

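Pin is in line with the notch: V-block spans 219–322, pin at 273, flange gap open. Lowering now.

```bash
python3 -m handwheel '[[-0.003,0.006,0.02,0,0,0,0],[-0.003,0.006,0.035,0,0,0,0],[-0.003,0.006,0.045,0,0,0,0],[-0.003,0.006,0.05,0,0,0,0],[-0.003,0.006,0.05,0,0,0,0],[-0.003,0.006,0.05,0,0,0,0]]'
python3 - <<'E'
from h import *
plan([.5427,.1467,.102],-7.3)
E
```

```text
time: 8.3
ee_pos: [0.5428, 0.1469, 0.1033]
tool_rot: [-0.0, 0.998, -0.063, 0.001]
force: [2.9, -0.6, -1.9]
width: 0.014
shift [-0.0002  0.0008  0.0052] turn [-0.     -0.0002  0.0001] dist 0.001 deg 0.1 t 8.3
```

```bash
python3 -m handwheel '[[0,0,0.004,0,0,0,0],[0,0,0.004,0,0,0,0],[0,0,0.004,0,0,0,0]]';python3 -m handwheel '[[0,0,0.004,0,0,0,0],[0,0,0.004,0,0,0,0],[0,0,0.004,0,0,0,0]]'
```

```text
time: 8.6
ee_pos: [0.5431, 0.1469, 0.1028]
tool_rot: [-0.0, 0.998, -0.063, 0.001]
force: [3.6, -1.9, 4.3]
width: 0.0139
time: 8.9
ee_pos: [0.5432, 0.1469, 0.1025]
tool_rot: [-0.001, 0.998, -0.063, 0.001]
force: [0.9, -2.2, 14.0]
width: 0.0143
```

Seated, 14 N up. Open and retreat.

```bash
python3 -m handwheel '[[0,0,0,0,0,0,20],[0,0,0,0,0,0,30],[0,0,0,0,0,0,50],[0,0,0,0,0,0,50],[0,0,0,0,0,0,50]]'; python3 -m handwheel '[[0,0,-0.1,0,0,0,50],[0,0,-0.25,0,0,0,60],[0,0,-0.4,0,0,0,60],[0,0,-0.5,0,0,0,60],[0,0,-0.6,0,0,0,60],[0,0,-0.6,0,0,0,60],[0,0,-0.6,0,0,0,60],[0,0,-0.6,0,0,0,60]]'; python3 w.py w5 .0473 .012
```

```text
time: 9.4
ee_pos: [0.5417, 0.147, 0.1008]
tool_rot: [0.0, 0.998, -0.063, -0.0]
force: [-0.0, -0.6, 0.1]
width: 0.0498
time: 10.2
ee_pos: [0.5414, 0.1471, 0.25]
tool_rot: [0.0, 0.998, -0.063, -0.001]
force: [-0.4, 1.1, 1.1]
width: 0.06
[-0.92  0.43  0.76  1.85 -0.35  1.   -0.14] [0.5414 0.1469 0.2499]
brass (277, 196) [173.  18.] c [0.5436 0.1446 0.0473] L [0.015 0.163 0.018 0.163] yaw 82.42
light (293, 193) [378. 468.] c [0.5514 0.1039 0.012 ] L [0.398 0.405 0.586 0.441] yaw 4.8300000000000125
```

View pics/w5.png

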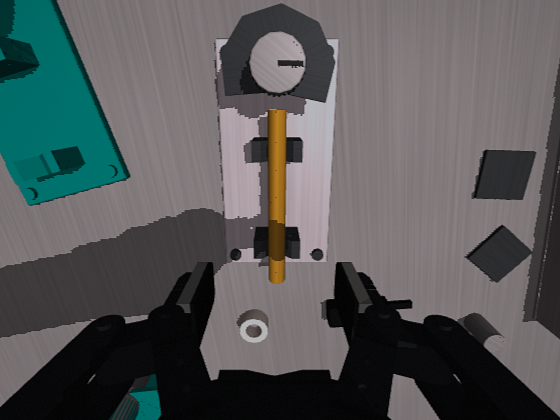

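Pin lies in both notches. I'll check its offset along the fixture and locate the cap axis.

```bash
cat > fx2.py <<'E'
from h import *
import sys
z=np.load(sys.argv[1]+".npz",allow_pickle=True);r=z["r"];d=z["d"];K=list(z["K"]);P=cloud(d,K)
x,y,zz=P[...,0],P[...,1],P[...,2]
br=cv2.inRange(cv2.cvtColor(r,cv2.COLOR_RGB2HSV),(8,110,30),(28,255,255))>0
reg=(d>0)&(x>.46)&(x<.66)&(y>.03)&(y<.32)
for n,m in (("vtop",reg&~br&(zz>.045)&(zz<.053)),("captop",reg&(zz>.097)&(zz<.13)),("pin",reg&br&(zz>.035)&(zz<.06))):
    m=cv2.morphologyEx(m.astype(np.uint8),cv2.MORPH_CLOSE,np.ones((3,3)))
    for c in cv2.findContours(m,cv2.RETR_EXTERNAL,cv2.CHAIN_APPROX_NONE)[0]:
        if cv2.contourArea(c)<60: continue
        k=np.zeros_like(m);cv2.drawContours(k,[c],-1,1,-1);q=P[(k>0)&(d>0)]
        b=cv2.minAreaRect(q[:,:2].astype(np.float32)*1000); e=np.array(cv2.minEnclosingCircle(q[:,:2].astype(np.float32)*1000)[0])
        print(n,cv2.boundingRect(c),"z",np.percentile(q[:,2],[5,50,95]).round(4),"rect",np.round(b[0],1),np.round(b[1],1),round(b[2],1),"circ",e.round(1))
E
python3 fx2.py w5
```

```text
vtop (286, 239, 14, 20) z [0.0455 0.0485 0.0498] rect [552.8  98.8] [19.  12.3] 83.5 circ [552.8  99.1]
vtop (253, 239, 14, 20) z [0.0452 0.0484 0.0499] rect [521.6 102.6] [19.2 12.4] 82.2 circ [521.1 102.7]
vtop (288, 141, 15, 21) z [0.0457 0.0488 0.0501] rect [564.7 190. ] [17.5 11.8] 83.3 circ [565.2 189.9]
vtop (251, 110, 17, 73) z [0.0441 0.0481 0.0499] rect [534.5 197.1] [61.  13.9] 82.3 circ [541.4 196.1]
captop (248, 31, 58, 64) z [0.1031 0.105  0.1063] rect [555.9 255.8] [39.6 41.6] 47.5 circ [556.5 257.3]
pin (267, 110, 20, 174) z [0.0484 0.0529 0.0547] rect [543.5 146.2] [159.5  16.5] 82.9 circ [543.2 146.4]
```

Run:
```python
from h import *
z=np.load("w5.npz",allow_pickle=True);K=list(z["K"]);r=z["r"]
g=cv2.medianBlur(cv2.cvtColor(r,cv2.COLOR_RGB2GRAY),5)
c=cv2.HoughCircles(g[20:110,220:340],cv2.HOUGH_GRADIENT,1,50,param1=100,param2=15,minRadius=22,maxRadius=36)
print(c); 
for u,v,rad in c[0]: print(ray(u+220,v+20,K,.106),ray(u+220+rad,v+20,K,.106))
plan([.556,.2545,.25],90)
```

```text
[[[57.5 42.5 28. ]]]
[0.55692674 0.25323346 0.106     ] [0.57415519 0.25104261 0.106     ]
(>90 turn)
shift [ 0.0037 -0.4342 -0.0008] turn [-1.000e-04  3.000e-04 -2.701e-01] dist 0.109 deg 97.2 t 10.25
```

```bash
python3 -m handwheel '[[0.0065,-0.2,0,0,0,-0.27,75],[0.0065,-0.35,0,0,0,-0.27,75],[0.0065,-0.431,0,0,0,-0.27,75],[0.0065,-0.431,0,0,0,-0.27,75],[0.0065,-0.431,0,0,0,-0.27,75],[0.0065,-0.431,0,0,0,-0.27,75],[0.0065,-0.431,0,0,0,-0.27,75],[0.0065,-0.431,0,0,0,-0.27,75],[0.0065,-0.431,0,0,0,-0.27,75],[0.0065,-0.431,0,0,0,-0.27,75],[0.0065,-0.431,0,0,0,-0.27,75],[0.0065,-0.431,0,0,0,-0.27,75]]';python3 -m handwheel '[[0,0,0,0,0,0,75],[0,0,0,0,0,0,75]]'
python3 - <<'E'
from h import *
plan([.5567,.2537,.144],90);print(read_state()["q"].round(2))
E
```

```text
time: 11.45
ee_pos: [0.5568, 0.2533, 0.2497]
tool_rot: [-0.0, 0.705, 0.709, -0.001]
force: [-0.3, -0.2, -0.4]
width: 0.0747
time: 11.65
ee_pos: [0.557, 0.2534, 0.2502]
tool_rot: [-0.0, 0.708, 0.706, -0.001]
force: [0.4, -0.6, 0.6]
width: 0.0751
shift [ 0.0015 -0.0006  0.4247] turn [-0.0002  0.0001 -0.0004] dist 0.106 deg 0.2 t 11.65
[-0.73  0.45  0.31  1.71 -0.16  1.01  1.2 ]
```

```bash
python3 -m handwheel '[[0,0,0.15,0,0,0,75],[0,0,0.28,0,0,0,75],[0,0,0.36,0,0,0,75],[0,0,0.41,0,0,0,75],[0,0,0.424,0,0,0,75],[0,0,0.424,0,0,0,75]]';python3 -m handwheel '[[0,0,0,0,0,0,0],[0,0,0,0,0,0,0],[0,0,0,0,0,0,0],[0,0,0,0,0,0,0],[0,0,0,0,0,0,0],[0,0,0,0,0,0,0],[0,0,0,0,0,0,0],[0,0,0,0,0,0,0]]' 60; python3 -c "
from h import *
s=read_state();print(s['ft_torque'].round(2),s['force'].round(1))"
```

```text
time: 12.25
ee_pos: [0.5573, 0.2537, 0.1451]
tool_rot: [0.0, 0.707, 0.707, -0.0]
force: [0.6, -0.5, -1.1]
width: 0.0751
time: 13.05
ee_pos: [0.5577, 0.2534, 0.1465]
tool_rot: [0.0, 0.707, 0.707, 0.001]
force: [-1.7, -1.8, 6.7]
width: 0.0347
[-0.42  0.31  0.04] [-1.7 -1.8  6.7]
```

```bash
python3 -m handwheel '[[0,0,0,0,0,0.02,0],[0,0,0.001,0,0,0.04,0],[0,0,0.001,0,0,0.06,0],[0,0,0.001,0,0,0.08,0],[0,0,0.002,0,0,0.1,0],[0,0,0.002,0,0,0.12,0],[0,0,0.002,0,0,0.14,0],[0,0,0.003,0,0,0.16,0],[0,0,0.003,0,0,0.18,0],[0,0,0.003,0,0,0.2,0],[0,0,0.004,0,0,0.22,0],[0,0,0.004,0,0,0.24,0]]';python3 -c "
from h import *
s=read_state();print(s['ft_torque'].round(2),s['force'].round(1),s['q'].round(2));plan(s['ee_pos'],3.6)"
```

```text
time: 14.25
ee_pos: [0.557, 0.2525, 0.1454]
tool_rot: [0.0, 1.0, 0.028, -0.0]
force: [-5.2, -4.2, 9.6]
width: 0.0347
[-1.06  1.08  0.09] [-5.2 -4.2  9.6] [-0.97  0.65  0.67  1.81 -0.52  0.87  0.  ]
shift [0. 0. 0.] turn [ 0.      0.0001 -0.001 ] dist 0.0 deg 0.4 t 14.25
```

```bash
python3 -m handwheel '[[0,0,0,0,0,0.02,0],[0,0,0.001,0,0,0.04,0],[0,0,0.001,0,0,0.06,0],[0,0,0.001,0,0,0.08,0],[0,0,0.002,0,0,0.1,0],[0,0,0.002,0,0,0.12,0],[0,0,0.003,0,0,0.14,0],[0,0,0.003,0,0,0.16,0],[0,0,0.003,0,0,0.18,0]]';python3 -c "
from h import *
s=read_state();print(s['ft_torque'].round(2),s['force'].round(1),s['q'].round(2));plan(s['ee_pos'],-61)"
```

```text
time: 15.15
ee_pos: [0.5562, 0.2529, 0.1447]
tool_rot: [0.0, 0.859, -0.512, -0.001]
force: [-9.0, -4.5, 13.4]
width: 0.0352
[-0.95  1.84  0.05] [-9.  -4.5 13.4] [-1.14  0.77  0.96  1.82 -0.76  0.97 -0.92]
shift [0. 0. 0.] turn [ 0.0003  0.0003 -0.0015] dist 0.0 deg 0.6 t 15.15
```

```bash
cat > t.py <<'E'
from h import *
s=read_state();R=Ro.from_quat(s["tool_rot"],scalar_first=True).as_matrix()
print("tq",s['ft_torque'].round(2),"F",s['force'].round(1),"q7",s['q'][6].round(2),"yaw",np.degrees(np.arctan2(R[1,0],R[0,0])).round(1),"t",round(s["time"],2))
E
python3 -m handwheel '[[0,0,0,0,0,0.01,0],[0,0,0,0,0,0.02,0],[0,0,0.0005,0,0,0.03,0]]'>/dev/null;python3 t.py;python3 -m handwheel '[[0,0,0,0,0,0.01,0],[0,0,0,0,0,0.02,0],[0,0,0.0005,0,0,0.03,0]]'>/dev/null;python3 t.py; python3 -m handwheel '[[0,0,0,0,0,0.007,0],[0,0,0,0,0,0.014,0],[0,0,0.0003,0,0,0.02,0]]'>/dev/null;python3 t.py
```

```text
tq [-0.82  1.93  0.09] F [-9.9 -3.1 15.2] q7 -1.08 yaw -72.2 t 15.45
tq [-0.74  1.98  0.07] F [-9.8 -3.  14.7] q7 -1.24 yaw -83.0 t 15.75
tq [-0.77  1.94  1.32] F [-9.9 -2.9 16.1] q7 -1.34 yaw -90.1 t 16.05
```

```bash
python3 -m handwheel '[[0,0,0,0,0,0.004,0],[0,0,0,0,0,0.006,0],[0,0,0,0,0,0.006,0]]'>/dev/null;python3 t.py;python3 -m handwheel '[[0,0,0,0,0,0.006,0],[0,0,0,0,0,0.006,0],[0,0,0,0,0,0.006,0]]'>/dev/null;python3 t.py
```

```text
tq [-0.71  1.02  0.25] F [-5.8 -1.6 11.8] q7 -1.37 yaw -92.2 t 16.35
tq [-0.73  0.67  0.58] F [-3.6 -2.2  9.5] q7 -1.4 yaw -94.3 t 16.65
```

```bash
python3 -m handwheel '[[0,0,0,0,0,0,0],[0,0,0,0,0,0,0],[0,0,0,0,0,0.005,0],[0,0,0,0,0,0.005,0]]' 110;python3 t.py;python3 -m handwheel '[[0,0,0,0,0,0.005,0],[0,0,0,0,0,0.005,0]]'>/dev/null;python3 t.py;python3 -m handwheel '[[0,0,0,0,0,0.005,0],[0,0,0,0,0,0.005,0]]'>/dev/null;python3 t.py
```

```text
time: 17.05
ee_pos: [0.5574, 0.2534, 0.1446]
tool_rot: [-0.0, -0.67, 0.743, -0.0]
force: [-4.8, -3.9, 11.8]
width: 0.0335
tq [-0.96  0.78  2.34] F [-4.8 -3.9 11.8] q7 -1.43 yaw -95.9 t 17.05
tq [-0.76 -0.36  0.07] F [ 0.9 -3.3  8.9] q7 -1.46 yaw -98.0 t 17.25
tq [-0.98 -0.34  1.67] F [ 0.6 -3.9  9. ] q7 -1.48 yaw -99.6 t 17.45
```

Hard stop confirmed: torque reached 2.3 N m, then the fingers slipped, against about 0.07 N m while running free. Backing off a quarter turn.

```bash
python3 -m handwheel '[[0,0,0,0,0,-0.02,0],[0,0,-0.001,0,0,-0.04,0],[0,0,-0.001,0,0,-0.065,0],[0,0,-0.001,0,0,-0.085,0],[0,0,-0.002,0,0,-0.105,0],[0,0,-0.002,0,0,-0.125,0],[0,0,-0.002,0,0,-0.145,0],[0,0,-0.003,0,0,-0.165,0],[0,0,-0.003,0,0,-0.19,0],[0,0,-0.003,0,0,-0.21,0],[0,0,-0.004,0,0,-0.235,0],[0,0,-0.004,0,0,-0.253,0]]' 80;python3 t.py;python3 -m handwheel '[[0,0,0,0,0,0,0],[0,0,0,0,0,0,0],[0,0,0,0,0,0,0],[0,0,0,0,0,0,0],[0,0,0,0,0,0,0]]'>/dev/null;python3 t.py
python3 w.py w6 .0473 .012; python3 fx2.py w6
python3 - <<'E'
from h import *
r,d,*K=cam("scene");cv2.imwrite("pics/s6.png",cv2.resize(r[190:290,330:470,::-1],None,fx=5,fy=5,interpolation=cv2.INTER_CUBIC))
E
```

```text
time: 18.65
ee_pos: [0.5572, 0.2551, 0.1456]
tool_rot: [-0.002, 0.997, -0.073, -0.0]
force: [-3.1, 1.5, 10.4]
width: 0.0338
tq [ 0.49  0.84 -0.09] F [-3.1  1.5 10.4] q7 -0.16 yaw -8.3 t 18.65
tq [0.55 0.74 0.02] F [-3.4  1.3 10.4] q7 -0.17 yaw -8.6 t 19.15
[-1.01  0.67  0.73  1.81 -0.57  0.88 -0.17] [0.5572 0.2551 0.1456]
brass (277, 361) [28. 24.] c [0.5473 0.1764 0.0473] L [0.015 0.023 0.016 0.023] yaw 83.73
light (280, 199) [398. 559.] c [0.56   0.2481 0.012 ] L [0.313 0.301 0.472 0.3  ] yaw 171.35
vtop (242, 337, 23, 19) z [0.0461 0.0487 0.0498] rect [532.6 177.7] [45.2 14. ] 86.3 circ [530.6 177.9]
vtop (291, 332, 19, 23) z [0.0462 0.0488 0.0497] rect [564.3 189.8] [18.6 11.7] 83.3 circ [565.1 189.7]
captop (117, 267, 315, 120) z [0.1005 0.1171 0.1297] rect [548.  201.6] [143.9 233. ] 81.6 circ [541.8 160.1]
pin (265, 346, 24, 29) z [0.0488 0.0529 0.0545] rect [547.6 180.6] [25.5 15.4] 81.4 circ [548.8 179.7]
```

View pics/w6.png

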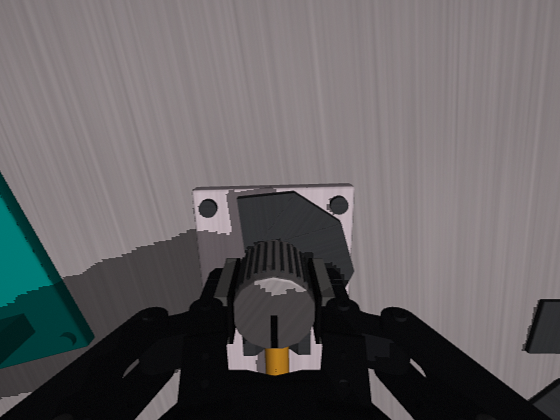

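View pics/s6.png

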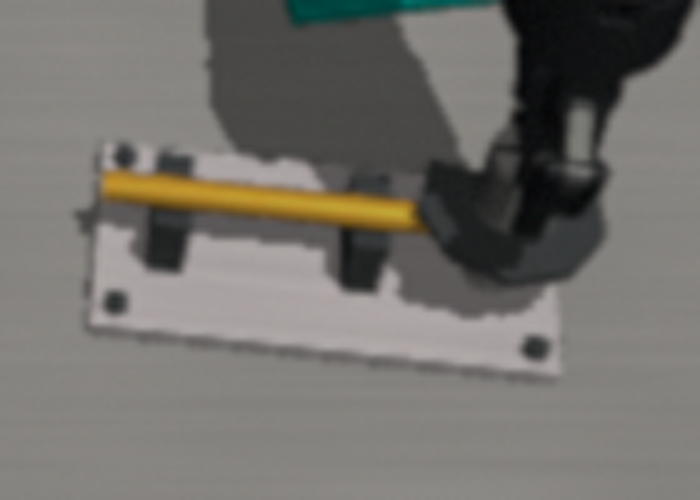

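The wrist view shows the cap gripped, its index line down at (275,330) and the flange gap now to the left, a net turn of about 90° clockwise. The scene crop shows the pin in both V-blocks. I'll check its end position once more, then hand in.

Run:
```python
from h import *
import workcell
r,d,*K=cam("scene")
m=cv2.inRange(cv2.cvtColor(r,cv2.COLOR_RGB2HSV),(8,110,50),(28,255,255)); m[:, :330]=0; m[:200]=0;m[300:]=0; m[:,470:]=0
P=cloud(d,K)[(m>0)&(d>0)]
c=max(cv2.findContours(m,0,2)[0],key=cv2.contourArea)[:,0]
a=c[c[:,0].argmin()];b=c[c[:,0].argmax()]
Y=np.array([.126,.992]);o=np.array([.5429,.1466])
for p in (a,b): print(p,"along/across mm",(1e3*(ray(*p,K,.05)[:2]-o)@np.array([Y,[Y[1],-Y[0]]]).T).round(1))
q=(P[:,:2]-o);print("depth along",np.percentile(q@Y,[1,99]).round(4),"z",np.percentile(P[:,2],[5,50,95]).round(4))
s=read_state();print(s["time"],s["width"],abs(s["qvel"]).max())
workcell.close_job()
```

```text
[351 224] along/across mm [-78.6  -4.5]
[415 236] along/across mm [71.  11.2]
depth along [-0.0779  0.0685] z [0.0455 0.0521 0.0559]
19.3 0.033637672039015055 0.002139903085036477
the job is handed in; nothing more can be done
```

The pin is resting in both V-blocks, and the cap was screwed down to its stop and backed off about a quarter turn. I handed the job in at 19.3 s with the gripper still holding the cap (80 N set).

**Pin:** After release, the wrist camera put its centre within about 1 mm of the cradle, lined up with the fixture. At the end, the scene camera put its free end 78–79 mm from the cradle (80 mm expected). The other end is hidden under the flange, as it should be. The visible part of the pin sits on the same line and at the same height as before turning.

**Cap:** Torque stayed at 0.1 N m or less for about 180° of clockwise turning, then rose to 2.3 N m. The fingers slipped slightly on the cap there, so I took that as the hard stop. I then backed off about 90°. The cap's index line and flange gap show a net turn of about 91°, which fits a quarter turn off the bottom.

**Limits of these checks:**
- The exact cap angle is uncertain by a few degrees because of the slip, against a tolerance of about ±20°.
- When backing off, the arm still read about 10 N of upward force from the cap.
- The scene camera's "across" reading at the pin ends (−4.5 and +11 mm) is not usable. It came from extreme outline pixels on opposite sides of the rod, so I relied on the wrist-camera reading.
- I did not measure the bystanders again; I saw no sign of the arm touching one.

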